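# Pack the yellow tray into the spring-lid service case

## Robot

A 6-joint arm with a two-finger parallel gripper is mounted at the origin on the work surface. World frame = base frame: x ahead of the robot, y to its left, z up, the work surface at z = 0. Lengths are in m, angles in rad, forces in N, time in s.
With the tool pointing down it reaches from about 0.35 to 1 m from the base axis. Payload 7.1 kg.
Tool frame: the origin (TCP) lies at the centre of the arm's flange, where the gripper is bolted on; the fingertips stand 173 mm ahead of it and the grasp point (between the pads) lies 155 mm ahead of it (manip.tcp_to_tips is the distance from the TCP to the fingertips, in m); y points along the fingers, x is the direction in which the jaws open and shut, and the axes are right-handed (so a half turn about y gives the same grasp; the last joint's range is limited). The gripper opens to 85 mm and grips with 20 to 120 N. Pads are 22 mm wide; open, the fingers measure 114 mm over their backs; the gripper's body (76 mm by 85 mm) begins 54 mm behind the grasp point. The pads swing forward as they close: fully open they stand 13 mm farther back than shut.
Start: joints at [-1.239, 0.423, 1.63, -0, 1.089, -0.019], TCP at [0.215, -0.587, 0.405] pointing down, gripper open.
Joint ranges: [-3, 3], [-0.9, 2.11], [0.09, 2.58], [-1.31, 4.45], [0.11, 2.69], [-2.54, 2.54]. Speed limits (rad/s): [2.39, 2.39, 3.01, 3.14, 3.14, 3.14].

## Interface

Orientations are given as a 3x3 rotation matrix whose columns are the frame's x, y, z axes.
In Python, from rig import manip gives the robot as it stands.
- The arm moves only by the tool arm_command, never from a script. Its argument "series" is a list of rows, each a list of 3 entries, a list of its own where there are three numbers: the opening, from -1 (shut) to 1 (fully open), so that 0 is half open, then the shift along the tool's x, y, z normalised to -1 to 1, where 1 is 60 cm, then the turn about the tool's y normalised to -1 to 1, where 1 is 90 degrees. A call has 1 to 12 rows; each row shifts and turns the commanded pose from where the row before left it, along the tool's axes as they then stand; what a row does not reach is not made up. A row lasts 1/10 s, in which the tool goes at most 50 mm and 8.59 degrees, less where a joint would pass 70% of its speed; a pose out of reach is approached as far as the arm can. A call with a number of a shift or a turn outside -1 to 1 is refused whole. A call with a gripper value outside its range is refused whole. The fingers move at their own pace and stop on an object; the grip force is fixed at half the most. Time passes only in rows, so rows that do not move let the fingers close. It gives the time, the measured TCP pose, the force and the opening at its end, in the units of the state.
- manip.state(): the state, without advancing time (a new reading comes with each control period).
- manip.snapshot(name): name is "scene" or "side" or "wrist"; returns a dict with "color" (480x640x3 uint8, red, green, blue), "mtx" (3x3 intrinsics, pixels), "R" (3x3) and "t" (3): a world point X has camera coordinates R X + t. Camera axes: x right, y down, z forward; pixel columns grow to the right and rows downward; lengths in m; the calibration is good to about 2 mm. The wrist camera is an equidistant fisheye: a pixel r from the principal point sees the ray r / f radians off the axis. A picture is of the moment at which its call begins. There is no depth.
- manip.close_job(): hands the job in, once; it reports no verdict.
The state is a dict: "clock": time; "joints": joint angles; "qd": joint speeds; "joint_efforts": joint torques, N m; "eef_pos": TCP position; "orientation": TCP orientation; "ft_force": force on the tool from outside, world axes, zero at the start; "moment": the same for the moment, N m; "finger_gap": finger opening in m.
Only numpy, scipy, OpenCV 4.12 (cv2) and the standard library are available. Lean on these libraries where they do the work, as an engineer would, in place of code of your own. Each camera call takes 0.05 s, during which the arm holds its last target. There are 200 camera calls.

## Task

Press the red button on the service case so that its blue lid pops up, then steady the lid by its black bar and lead it gently all the way back to its stop, where it stays open, without letting it slam. Lift the blue tray off the stack and set it aside, lay the yellow tray from underneath it flat in the case's empty compartment, and put the blue tray back squarely on the grey bottom tray, which stays where it is. Keep the trays level, set them down rather than drop them, and leave the spray can, jar, carton and tape measure undisturbed.

Things in the scene. Friction and masses are not known exactly. Their poses are not given: they have to be found in the camera images.
- case: Grey fixed case, 128 (x) by 193 (y) by 60 high, walls and floor 5 mm; origin: centre of underside; x points from front to hinge side. A ledge, 65 (x) by 110 (y) by 40 high, in front (-x) carries the button. Inside: empty compartment on the -y part; from y = +27 mm on a fixed insert of bolts, with a slim steel spring pin (x +26, y +86 mm) that lifts the lid and then stands 22 mm above the rim
- bay (a point): Centre of the floor of the case's empty compartment, at case (0, -32.5, +5) mm, axes as the case. The compartment is 118 (x) by 118 (y) mm and 55 deep
- button (a joint): Red push button, 28 mm across, pressed straight down: 0 = up, 0.008 m = fully down (about 5 N; a little over 5 mm frees the latch). Springs back when let go
- button_top (a point): Centre of the top face of the red button (moves with it), at case (-106, 0, +64) mm, 42 mm in front of the lid's front edge; a steel latch block stands between button and lid
- lid (a joint): Blue lid, 128 by 193 by 6 mm, 0.24 kg: 0 = shut and latched, 1.8 rad = open against its stop, leaning back past upright. Freed by the button, it is thrown up by a spring, bounces and within about 2 s rests on the spring pin at about 0.55 rad. From there it swings freely, must be led, and falls shut to the pin if let go; past about 1.5 rad it falls back on to the stop by itself
- lid_hinge (a point): Middle of the lid's hinge line, on the case's far (+x) rim at case (+64, 0, +60) mm; hinge line along the case's y; axes as the case
- lid_bar (a point): Middle of the lid's black round bar handle, 12 mm thick, along the case's y, 88 mm clear between its posts. It stands 35 mm off the lid's top face, 6 mm in from the front edge: with the lid shut at (-122, 0, +41) mm from the hinge point (case axes); it turns about the hinge line with the lid
- tray_top_center (a point): Centre (half-way up) of the blue tray with washers, top of the stack. All three trays are alike: open trays 96 (x) by 52 (y) by 40 high, walls 4 mm; flat undersides resting on the rim of the tray below; grip them across the 52 mm. About 0.25 kg
- tray_mid_center (a point): Centre (half-way up) of the yellow tray with bolts, in the middle of the stack; size as the blue tray. About 0.3 kg
- tray_bottom_center (a point): Centre (half-way up) of the grey tray with nuts, at the bottom of the stack on the bench; size as the blue tray. About 0.5 kg
- spray: Red spray can, 50 mm across, 130 high, upright; origin at the centre of its underside
- jar: Amber jar with dark cap, 56 mm across, 65 high; origin at the centre of its underside
- carton: Small cardboard carton, 60 by 60 by 50 high; origin at the centre of its underside
- tape: Orange tape measure lying flat, 62 by 60 by 34 high (a small steel hook sticks out 9 mm at its -x side); origin at the centre of its underside

How it is judged:
On the way, in this order (a step that is already met when the one before it is completed fails the run):
1. the lid has been released by the button and has popped up (value of joint lid above 0.3 rad), for 0.2 s.
2. the lid stands fully open, at rest against its stop (value of joint lid above 1.7 rad and velocity of joint lid between -0.15 and 0.15 rad/s), for 0.3 s.
3. the yellow tray lies flat in the empty compartment (x of tray_mid_center in the frame of bay between -0.04 and 0.04 m and y of tray_mid_center in the frame of bay between -0.04 and 0.04 m and z of tray_mid_center in the frame of bay between 0.016 and 0.025 m and angle between tray_mid_center's own z axis and vertical below 0.08 rad), for 0.2 s.
At the end, for the whole second after the job is handed in: Lid open beyond 1.7 rad and still; yellow tray flat on the floor of the empty compartment; blue tray resting on the grey tray, centres within 12 mm and sides within 0.15 rad of parallel; grey tray within 20 mm of where it started; all let go (all of step 2 and all of step 3 and horizontal distance between tray_top_center and tray_bottom_center below 0.012 m and angle between the x axis of tray_top_center and the x axis of tray_bottom_center, either way round below 0.15 rad and z of tray_top_center in the frame of tray_bottom_center between 0.036 and 0.044 m and angle between tray_top_center's own z axis and vertical below 0.08 rad and distance of tray_bottom_center from where it was at the start of the episode below 0.02 m); the robot touches nothing.
It fails at once if the lid slams: it nears its stop (beyond 1.6 rad) faster than 2 rad/s (value of joint lid above 1.6 rad and velocity of joint lid above 2 rad/s).
It fails at once if a tray is tipped more than 0.4 rad (angle between any of tray_top_center, tray_mid_center, tray_bottom_center's own z axis and vertical above 0.4 rad).
It fails at once if a bystander is knocked: moved more than 20 mm or tipped more than 0.3 rad (distance of any of spray, jar, carton, tape from where it was at the start of the episode above 0.02 m or angle between any of spray, jar, carton, tape's own z axis and vertical above 0.3 rad).
It fails at once if the yellow or blue tray is dropped: it moves faster than 1 m/s with its centre below 110 mm ((height (world z) of tray_mid_center below 0.11 m and linear speed of tray_mid above 1 m/s) or (height (world z) of tray_top_center below 0.11 m and linear speed of tray_top above 1 m/s)).
It also fails if it takes over 72 s, if anything falls off the work surface, if the arm or the gripper's body presses on something with over 40 N, if the wrist force passes 120 N, or if a joint passes its speed limit or range.

## Working session

There is one attempt and no reset: what is moved stays moved. The work goes in short steps, Python scripts to look and compute and a tool call to move; the robot and the scene stay as the last step left them, time stands still between calls to the robot, and variables do not carry over. Pictures are saved under pics/ and viewed, about 8 in all and at most 12, crops included, and the job is handed in when it is done.

Besides the shell and the picture viewer there is one more tool, called by a JSON object that holds its "method" and its "body", one argument or row to a line. arm_command: Moves the arm, as the interface text tells. Scaled input: -1 to 1 covers 60 cm each way for a shift and 90 degrees each way for a turn. Its arguments: {"type":"object","properties":{"series":{"type":"array","items":{"type":"array"}}},"required":["series"]}

```bash
ls; mkdir -p pics; python3 - <<'E'
from rig import manip
import cv2,numpy as np
s=manip.state();print(s)
for n in("scene","side"):
    d=manip.snapshot(n);cv2.imwrite(f"pics/{n}0.png",d["color"][:,:,::-1]);np.savez(f"pics/{n}0.npz",**{k:d[k] for k in("mtx","R","t")})
    print(n,d["mtx"].tolist(),(-d["R"].T@d["t"]).round(3),d["R"].round(3).tolist())
E
```

```text
pics
{'clock': 0.0, 'joints': array([-1.23899788e+00,  4.23836638e-01,  1.63069917e+00, -1.41884024e-05,
        1.08859277e+00, -1.89940639e-02]), 'qd': array([-7.85488223e-04,  1.37072063e-03, -6.36206150e-04,  5.40071931e-05,
        1.92871749e-03,  5.79390403e-04]), 'joint_efforts': array([ 7.33148318e-04, -5.57382560e+01, -2.81743544e+01,  1.61953267e-04,
        7.28292565e-03, -1.13875603e-05]), 'eef_pos': array([ 0.21471028, -0.58666074,  0.4039445 ]), 'orientation': array([[ 3.43647959e-01, -5.12205499e-04,  9.39098407e-01],
       [-9.39097290e-01,  1.44806462e-03,  3.43648341e-01],
       [-1.53589374e-03, -9.99998820e-01,  1.66136543e-05]]), 'ft_force': array([-0.24775738, -0.21563121,  0.00835234]), 'moment': array([ 0.01539625, -0.00266698,  0.0203813 ]), 'finger_gap': 0.08541737443272308}
scene [[491.9144890330801, 0.0, 318.753962094126], [0.0, 491.9144890330801, 231.5364785809598], [0.0, 0.0, 1.0]] [ 0.943 -0.424  0.691] [[0.788, 0.615, -0.018], [0.422, -0.562, -0.712], [-0.448, 0.554, -0.702]]
side [[625.0399858586915, 0.0, 319.0857885179728], [0.0, 625.0399858586915, 241.21357892949624], [0.0, 0.0, 1.0]] [0.21  1.025 0.737] [[-0.945, -0.328, 0.001], [-0.176, 0.505, -0.845], [0.277, -0.798, -0.534]]
```

View pictures.

View pics/scene0.png

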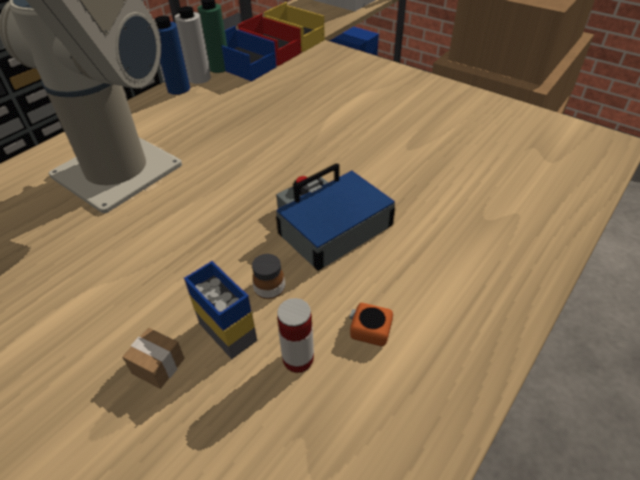

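View pics/side0.png

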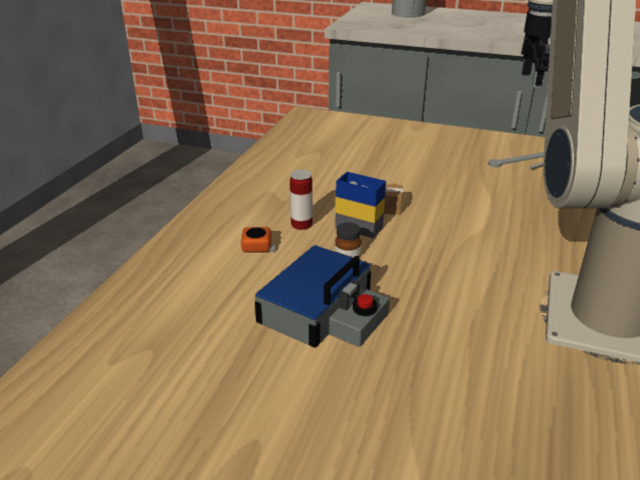

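```bash
python3 - <<'E'
import cv2
a=cv2.imread("pics/scene0.png")[160:370,120:400];cv2.imwrite("pics/sc_crop.png",cv2.resize(a,(800,600),interpolation=cv2.INTER_CUBIC))
a=cv2.imread("pics/side0.png")[165:345,235:415];cv2.imwrite("pics/si_crop.png",cv2.resize(a,(600,600),interpolation=cv2.INTER_CUBIC))
E
```

```text
(no output)
```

View pics/sc_crop.png

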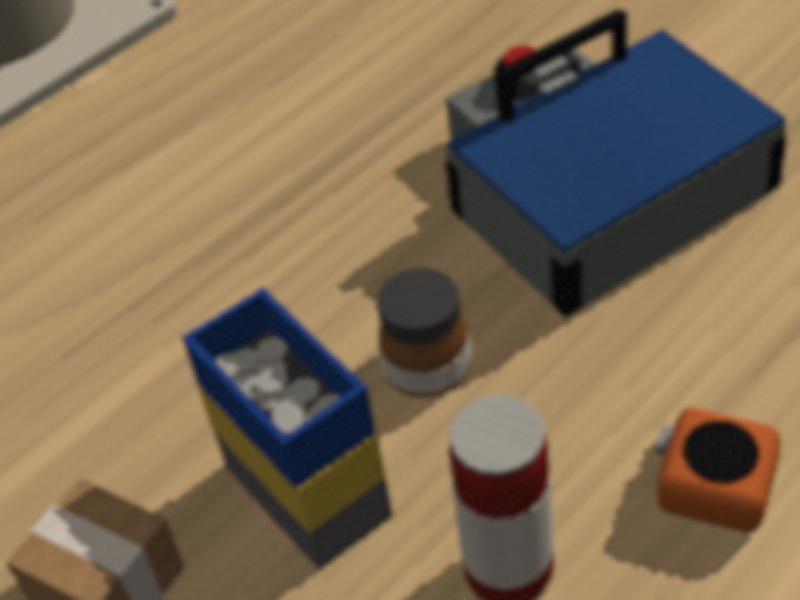

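View pics/si_crop.png

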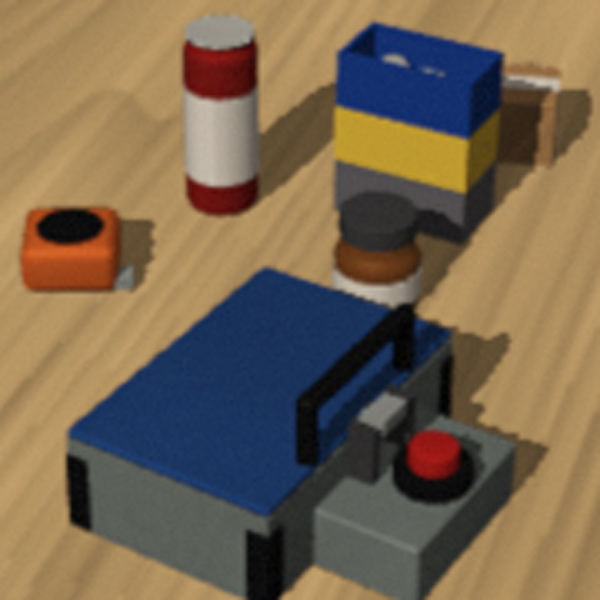

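```bash
cat > h.py <<'E'
import numpy as np,cv2
from scipy.optimize import least_squares
def cam(n): return dict(np.load(f"pics/{n}.npz"))
def proj(c,X):
    p=(c["R"]@np.atleast_2d(X).T).T+c["t"]; p=(c["mtx"]@p.T).T; return p[:,:2]/p[:,2:]
def ray(c,uv,z):
    d=c["R"].T@np.linalg.solve(c["mtx"],[*uv,1]); o=-c["R"].T@c["t"]; return o+d*(z-o[2])/d[2]
def scu(p): return np.array(p)/(800/280)+[120,160]
def siu(p): return np.array(p)/(600/180)+[235,165]
def W(p,L):
    c,s=np.cos(p[2]),np.sin(p[2]); L=np.atleast_2d(L); return np.c_[L[:,:2]@np.array([[c,s],[-s,c]])+p[:2],L[:,2]]
def fit(obs,p0):
    f=lambda p:np.concatenate([(proj(c,W(p,l))-uv).ravel() for c,l,uv in obs])
    r=least_squares(f,p0);print(r.x.round(4),r.fun.round(1));return r.x
E
python3 - <<'E'
from h import *
sc,si=cam("scene0"),cam("side0")
C=lambda sx,sy,z,a,b:[sx*a/2,sy*b/2,z]
o=[]
for s,p in [((-1,-1),(450,150)),((1,-1),(567,248)),((1,1),(783,120)),((-1,1),(660,32))]: o.append((sc,C(*s,.066,.128,.193),scu(p)))
for s,p in [((1,-1),(265,268)),((1,1),(70,437)),((-1,1),(268,517)),((-1,-1),(450,333))]: o.append((si,C(*s,.066,.128,.193),siu(p)))
a=ray(sc,scu((450,150)),.066);b=ray(sc,scu((567,248)),.066);d=ray(sc,scu((783,120)),.066);print(a,b,d,np.linalg.norm(a-b),np.linalg.norm(b-d))
m=(a+d)/2;case=fit(o,[m[0],m[1],np.arctan2(*(b-a)[1::-1])])
q=[ray(sc,scu(p),.12) for p in [(187,338),(264,290),(370,387),(290,443)]];print(np.array(q).round(3))
v=q[2]-q[1];m=np.mean(q,0)
yaw=np.arctan2(v[1],v[0]); n=np.array([-np.sin(yaw),np.cos(yaw)])
o=[]
for p,x in zip([(187,338),(264,290),(370,387),(290,443)],q):
    dd=(x-m)[:2]; s=(np.sign(dd@[np.cos(yaw),np.sin(yaw)]),np.sign(dd@n)); o.append((sc,C(*s,.12,.096,.052),scu(p)))
    if p==(290,443): o.append((sc,C(*s,0.,.096,.052),scu((322,567))))
st=fit(o,[m[0],m[1],yaw])
print("side pred",[(c,((proj(si,W(st,C(*c,.12,.096,.052)))[0]-[235,165])*10/3).round()) for c in [(1,1),(1,-1),(-1,1),(-1,-1)]])
print("jar",ray(sc,scu((418,303)),.065),ray(si,siu((377,212)),.065))
print("spray",ray(sc,scu((498,435)),.13),ray(si,siu((220,33)),.13))
print("tape",ray(sc,scu((720,455)),.034),ray(si,siu((70,226)),.034))
print("carton",ray(sc,scu((95,530)),.05))
print("button",W(case,[[-.106,0,.064]]),ray(si,siu((434,445)),.064))
print("hinge,bar",W(case,[[.064,0,.06],[-.058,0,.101]]),"bay",W(case,[[0,-.0325,.005]]))
barm=np.mean([ray(si,siu(p),.101) for p in [(305,400),(405,312)]],0);print("bar from side",barm)
E
```

```text
[0.45088097 0.06254834 0.066     ] [0.56772927 0.03858656 0.066     ] [0.61066359 0.21951872 0.066     ] 0.1192798920585213 0.18595644817599996
[ 0.5249  0.1463 -0.2215] [-2.5 -3.1 -0.9 -0.2  1.  -2.3 -0.4 -2.3 -1.9 -1.1 -1.8 -2.   0.1 -1.5
 -0.5 -1.4]
[[ 0.479 -0.175  0.12 ]
 [ 0.487 -0.126  0.12 ]
 [ 0.58  -0.14   0.12 ]
 [ 0.573 -0.189  0.12 ]]
[ 0.5289 -0.157  -0.1505] [-1.1 -0.3  0.3 -1.3  0.8 -0.5 -0.3  0.2  0.4  1.6]
side pred [((1, 1), array([329.,  53.])), ((1, -1), array([364.,  22.])), ((-1, 1), array([464.,  85.])), ((-1, -1), array([496.,  53.]))]
jar [ 0.52414032 -0.04949107  0.065     ] [ 0.51745599 -0.04464723  0.065     ]
spray [ 0.65682001 -0.1283892   0.13      ] [ 0.65067914 -0.12409029  0.13      ]
tape [ 0.7163063  -0.01271473  0.034     ] [ 0.71341516 -0.01212584  0.034     ]
carton [ 0.48515196 -0.26274528  0.05      ]
button [[0.4215363  0.16958842 0.064     ]] [0.42032063 0.1713315  0.064     ]
hinge,bar [[0.58738126 0.13223272 0.06      ]
 [0.46836311 0.15904093 0.101     ]] bay [[0.51780398 0.11459039 0.005     ]]
bar from side [0.46863611 0.15622574 0.101     ]
```

{"method": "arm_command", "body": {
  "series": [
    [-1,[0,0,0.08],0.09],
    [-1,[0,0,0],0.09],
    [-1,[0,0,0],0.09],
    [-1,[0,0,0],0.09],
    [-1,[0,0,0.03],0],
    [-1,[-0.08,0,0],0],
    [-1,[-0.08,0,0],0],
    [-1,[-0.08,0,0],0],
    [-1,[-0.08,0,0],0],
    [-1,[-0.08,0,0],0],
    [-1,[-0.08,0,0],0],
    [-1,[-0.08,0,0],0]
  ]
}}

```text
clock: 1.3
eef_pos: [0.3497, -0.2441, 0.4048]
orientation: [[-0.21, 0.001, 0.978], [-0.978, -0.0, -0.21], [-0.0, -1.0, 0.001]]
ft_force: [0.9, -0.0, 0.1]
finger_gap: 0.0001
```

```bash
cat >> h.py <<'E'
CASE=[0.5249,0.1463,-0.2215]; STACK=[0.5289,-0.157,-0.1505]
from rig import manip
def go(x,y,z,yaw=None):
    "shift (units) in tool axes after turning; z is TCP height"
    s=manip.state(); R=s["orientation"]; cur=np.arctan2(R[1,0],R[0,0])
    print("t",round(s["clock"],2),"pos",s["eef_pos"].round(4),"yaw",round(cur,4),"F",s["ft_force"].round(1),"gap",round(s["finger_gap"],4),"q6",s["joints"][5].round(2),"tips",manip.tcp_to_tips)
    if yaw is None: yaw=cur
    dy=(yaw-cur+np.pi)%(2*np.pi)-np.pi
    c,si=np.cos(yaw),np.sin(yaw); d=np.array([x,y,z])-s["eef_pos"]
    print("turn units",round(-np.degrees(dy)/90,4),"shift units",(np.array([d@[c,si,0],-d[2],d@[-si,c,0]])/.6).round(4))
E
python3 -c "
from h import *
go(.4215,.17,.405,-1.792)"
```

```text
t 1.3 pos [ 0.3497 -0.2441  0.4048] yaw -1.7827 F [ 0.9 -0.   0.1] gap 0.0001 q6 1.14 tips 0.1734
turn units 0.006 shift units [-6.996e-01 -3.000e-04 -3.480e-02]
```

{"method": "arm_command", "body": {
  "series": [
    [-1,[-0.078,0,0],0.006],
    [-1,[-0.078,0,0],0],
    [-1,[-0.078,0,0],0],
    [-1,[-0.078,0,0],0],
    [-1,[-0.078,0,0],0],
    [-1,[-0.078,0,0],0],
    [-1,[-0.078,0,0],0],
    [-1,[-0.078,0,0],0],
    [-1,[-0.078,0,-0.035],0],
    [-1,[0,0.07,0],0],
    [-1,[0,0.07,0],0],
    [-1,[0,0,0],0]
  ]
}}

```text
clock: 2.5
eef_pos: [0.4202, 0.1687, 0.3166]
orientation: [[-0.218, -0.009, 0.976], [-0.976, -0.003, -0.218], [0.005, -1.0, -0.008]]
ft_force: [-0.6, -0.2, 0.5]
finger_gap: -0.0002
```

```bash
python3 -c "
from h import *
go(.4215,.17,.305,-1.792)
d=manip.snapshot('wrist');np.savez('pics/w1.npz',**{k:d[k] for k in('mtx','R','t')});cv2.imwrite('pics/w1.png',d['color'][:,:,::-1])
print(d['mtx'],-d['R'].T@d['t'],d['R'].round(3))
e=manip.snapshot('side');f=manip.snapshot('scene')
a=cv2.resize(e['color'][100:340,200:440],(400,400));b=cv2.resize(f['color'][70:310,220:460],(400,400));cv2.imwrite('pics/b1.png',np.hstack([a,b])[:,:,::-1])
"
```

```text
t 2.5 pos [0.4202 0.1687 0.3166] yaw -1.7907 F [-0.6 -0.2  0.5] gap -0.0002 q6 2.15 tips 0.1734
turn units 0.0008 shift units [-0.0026  0.0194  0.0017]
[[371.64829954   0.         316.95066821]
 [  0.         371.64829954 236.761796  ]
 [  0.           0.           1.        ]] [0.49153364 0.15240666 0.28536589] [[-0.218 -0.976  0.006]
 [-0.932  0.21   0.296]
 [-0.29   0.059 -0.955]]
```

View pics/w1.png

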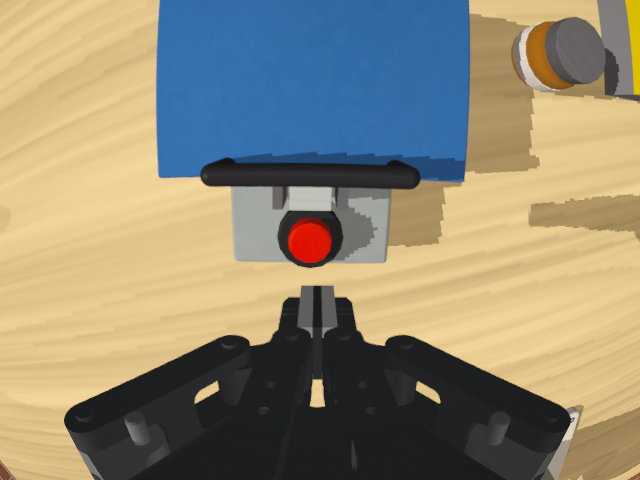

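```bash
cat >> h.py <<'E'
def wray(c,uv,z):
    K=c["mtx"]; p=(np.array(uv)-K[:2,2])/K[0,0]; r=np.hypot(*p)
    dc=np.array([0,0,1.]) if r<1e-9 else np.r_[p/r*np.sin(r),np.cos(r)]
    d=c["R"].T@dc; o=-c["R"].T@c["t"]; return o+d*(z-o[2])/d[2]
E
python3 -c "
from h import *
c=cam('w1')
for n,p,z in [('but',(310,241),.064),('barL',(203,174),.101),('barR',(420,177),.101),('lidL',(160,177),.066),('lidR',(464,181),.066)]:print(n,wray(c,p,z).round(4))
print(W(CASE,[[-.106,0,.064],[-.058,.05,.101],[-.058,-.05,.101],[-.064,.0965,.066],[-.064,-.0965,.066]]).round(4))"
```

```text
but [0.4226 0.1709 0.064 ]
barL [0.4813 0.2134 0.101 ]
barR [0.4553 0.1053 0.101 ]
lidL [0.485  0.2536 0.066 ]
lidR [0.4405 0.0678 0.066 ]
[[0.4215 0.1696 0.064 ]
 [0.4793 0.2078 0.101 ]
 [0.4573 0.1103 0.101 ]
 [0.4837 0.2545 0.066 ]
 [0.4413 0.0662 0.066 ]]
```

{"method": "arm_command", "body": {
  "series": [
    [-1,[-0.003,0.05,0.002],0],
    [-1,[0,0.05,0],0],
    [-1,[0,0.022,0],0],
    [-1,[0,0,0],0],
    [-1,[0,0,0],0]
  ]
}}

```text
clock: 3.15
eef_pos: [0.4247, 0.1698, 0.2492]
orientation: [[-0.223, 0.003, 0.975], [-0.975, 0.001, -0.223], [-0.002, -1.0, 0.002]]
ft_force: [0.3, -0.7, 0.4]
finger_gap: -0.0002
```

{"method": "arm_command", "body": {
  "series": [
    [-1,[0,0.014,0],0],
    [-1,[0,0.009,0],0],
    [-1,[0,0.006,0],0],
    [-1,[0,0.003,0],0],
    [-1,[0,0,0],0]
  ]
}}

```text
clock: 3.65
eef_pos: [0.4246, 0.17, 0.2293]
orientation: [[-0.222, 0.003, 0.975], [-0.975, 0.001, -0.222], [-0.001, -1.0, 0.002]]
ft_force: [0.9, -0.9, 13.5]
finger_gap: 0.0001
```

```bash
python3 -c "
from h import *
go(.4226,.1709,.3,None)
e=manip.snapshot('side')
a=cv2.resize(e['color'][165:345,235:415],(600,600));cv2.imwrite('pics/b2.png',a[:,:,::-1])
"
```

```text
t 3.65 pos [0.4246 0.17   0.2293] yaw -1.7948 F [ 0.9 -0.9 13.5] gap 0.0001 q6 2.15 tips 0.1734
turn units -0.0 shift units [-0.0008 -0.1178 -0.0035]
```

View pics/b2.png

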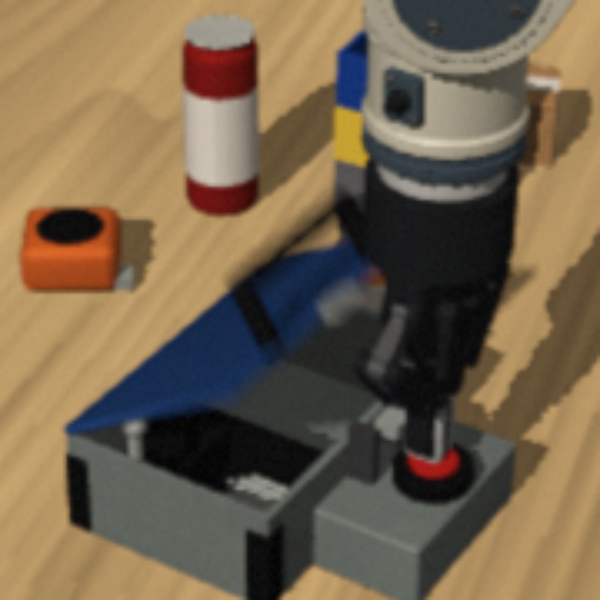

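{"method": "arm_command", "body": {
  "series": [
    [-1,[0,-0.08,0],0],
    [-1,[0,-0.08,0],-0.09],
    [-1,[0,-0.08,0],-0.09],
    [-1,[0,-0.02,0],-0.09],
    [-0.2,[0,0,0],-0.09],
    [-0.2,[0,0,0],-0.09],
    [-0.2,[0,0,0],-0.09],
    [-0.2,[0,0,0],-0.09],
    [-0.2,[0,0,0],-0.09],
    [-0.2,[0,0,0],-0.09],
    [-0.2,[0,0,0],-0.09],
    [-0.2,[0,0,0],-0.09]
  ]
}}

```text
clock: 4.9
eef_pos: [0.4231, 0.1696, 0.3838]
orientation: [[0.973, -0.002, 0.232], [-0.232, -0.001, 0.973], [-0.002, -1.0, -0.001]]
ft_force: [0.7, 0.4, 0.5]
finger_gap: 0.0347
```

```bash
sed -i 's/^CASE=.*/CASE=[0.5255,0.1467,-0.23]; STACK=[0.5289,-0.157,-0.1505]/' h.py; python3 -c "
from h import *
go(.5074,.1509,.385,-.23)
"
```

```text
t 4.9 pos [0.4231 0.1696 0.3838] yaw -0.2339 F [0.7 0.4 0.5] gap 0.0347 q6 0.59 tips 0.1734
turn units -0.0025 shift units [ 0.1439 -0.0019  0.0017]
```

{"method": "arm_command", "body": {
  "series": [
    [-0.2,[0.048,0,0.002],0],
    [-0.2,[0.048,0,0],0],
    [-0.2,[0.048,0,0],0],
    [-0.2,[0,0,0],0],
    [-0.2,[0,0,0],0],
    [-0.2,[0,0,0],0],
    [-0.2,[0,0,0],0],
    [-0.2,[0,0,0],0],
    [-0.2,[0,0,0],0]
  ]
}}

```text
clock: 5.8
eef_pos: [0.5074, 0.1505, 0.3845]
orientation: [[0.971, 0.0, 0.237], [-0.237, 0.0, 0.971], [0.0, -1.0, 0.0]]
ft_force: [-0.3, -0.0, -0.0]
finger_gap: 0.0342
```

```bash
python3 -c "
from h import *
go(.5074,.1509,.316,-.23)
d=manip.snapshot('wrist');np.savez('pics/w2.npz',**{k:d[k] for k in('mtx','R','t')});cv2.imwrite('pics/w2.png',d['color'][:,:,::-1])
e=manip.snapshot('side')
a=cv2.resize(e['color'][165:345,235:415],(480,480));cv2.imwrite('pics/b3.png',np.hstack([cv2.resize(d['color'],(640,480))[:,160:480],a])[:,:,::-1])
"
```

```text
t 5.8 pos [0.5074 0.1505 0.3845] yaw -0.2394 F [-0.3 -0.  -0. ] gap 0.0342 q6 0.51 tips 0.1734
turn units -0.006 shift units [-1.000e-04  1.142e-01  6.000e-04]
```

View pics/b3.png

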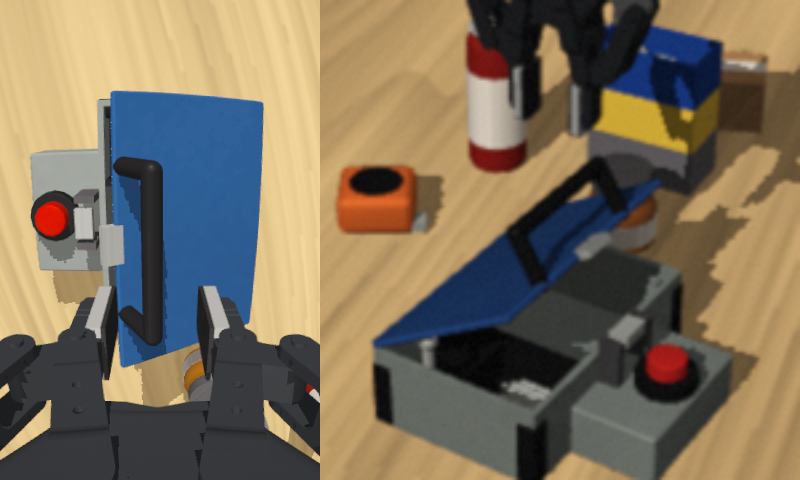

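```bash
python3 -c "
from h import *
c=cam('w2')
a=wray(c,(312,165),.159);b=wray(c,(311,338),.159);print(a,b,(a+b)/2, np.linalg.norm(a-b))
print(W(CASE,[[-.0186,0,.1587]]))
for th in np.linspace(.55,1.8,11): print(th.round(3),((-.122*np.cos(th)+.041*np.sin(th)+.0826)/.6).round(4),((.122*np.sin(th)+.041*np.cos(th)-.0987)/.6).round(4))
"
```

```text
[0.51775946 0.2031811  0.159     ] [0.49207703 0.10238439 0.159     ] [0.50491825 0.15278274 0.159     ] 0.10401712960056417
[[0.50738981 0.15094038 0.1587    ]]
0.55 0.0 0.0
0.675 0.0216 0.0159
0.8 0.045 0.029
0.925 0.0699 0.039
1.05 0.0958 0.0459
1.175 0.1223 0.0495
1.3 0.1491 0.0497
1.425 0.1757 0.0466
1.55 0.2018 0.0402
1.675 0.2268 0.0306
1.8 0.2504 0.018
```

{"method": "arm_command", "body": {
  "series": [
    [-0.2,[-0.003,0.04,0.002],0],
    [-0.2,[0,0.04,0],0],
    [-0.2,[0,0.034,0],0],
    [-0.55,[0,0,0],0],
    [-0.55,[0,0,0],0],
    [-0.55,[0,0,0],0],
    [-0.55,[0,0,0],0]
  ]
}}

```text
clock: 6.6
eef_pos: [0.5068, 0.152, 0.3171]
orientation: [[0.971, 0.002, 0.238], [-0.238, 0.001, 0.971], [0.002, -1.0, 0.001]]
ft_force: [-0.5, 0.4, 0.1]
finger_gap: 0.0191
```

{"method": "arm_command", "body": {
  "series": [
    [-0.55,[0.0108,-0.008,0],0],
    [-0.55,[0.0108,-0.008,0],0],
    [-0.55,[0.0117,-0.0066,0],0],
    [-0.55,[0.0117,-0.0065,0],0],
    [-0.55,[0.0125,-0.005,0],0],
    [-0.55,[0.0125,-0.005,0],0],
    [-0.55,[0.013,-0.0035,0],0],
    [-0.55,[0.013,-0.0034,0],0],
    [-0.55,[0.0132,-0.0018,0],0],
    [-0.55,[0.0132,-0.0018,0],0]
  ]
}}

```text
clock: 7.6
eef_pos: [0.5784, 0.1343, 0.3457]
orientation: [[0.971, 0.0, 0.237], [-0.237, -0.0, 0.971], [0.0, -1.0, -0.0]]
ft_force: [-1.0, 0.1, -0.5]
finger_gap: 0.0191
```

{"method": "arm_command", "body": {
  "series": [
    [-0.55,[0.0134,0,0],0],
    [-0.55,[0.0134,0,0],0],
    [-0.55,[0.0133,0.0015,0],0],
    [-0.55,[0.0133,0.0015,0],0],
    [-0.55,[0.0087,0.002,0],0],
    [-0.55,[0.0087,0.002,0],0],
    [-0.55,[0.0087,0.002,0],0],
    [-0.55,[0.0063,0.0024,0],0],
    [-0.55,[0.0063,0.0024,0],0],
    [-0.55,[0.0063,0.0024,0],0],
    [-0.55,[0.0063,0.0024,0],0]
  ]
}}

```text
clock: 8.7
eef_pos: [0.6389, 0.1195, 0.3344]
orientation: [[0.971, -0.0, 0.237], [-0.237, -0.0, 0.971], [-0.0, -1.0, -0.0]]
ft_force: [0.2, 0.2, -0.9]
finger_gap: 0.0195
```

{"method": "arm_command", "body": {
  "series": [
    [-0.55,[0.0059,0.003,0],0],
    [-0.55,[0.0059,0.003,0],0],
    [-0.55,[0.0059,0.003,0],0],
    [-0.55,[0.0059,0.003,0],0],
    [-0.55,[0,0,0],0],
    [-0.55,[0,0,0],0],
    [-0.55,[0,0,0],0]
  ]
}}

```text
clock: 9.4
eef_pos: [0.6523, 0.1162, 0.3274]
orientation: [[0.971, -0.0, 0.237], [-0.237, 0.0, 0.971], [-0.0, -1.0, -0.0]]
ft_force: [1.1, 0.3, -0.4]
finger_gap: 0.0194
```

```bash
python3 -c "
from h import *
go(.6,.12,.4,None)
d=manip.snapshot('wrist')
e=manip.snapshot('side')
a=cv2.resize(e['color'][165:345,235:415],(480,480));cv2.imwrite('pics/b4.png',np.hstack([d['color'][:,160:480],a])[:,:,::-1])
"
```

```text
t 9.4 pos [0.6523 0.1162 0.3274] yaw -0.2397 F [ 1.1  0.3 -0.4] gap 0.0194 q6 0.4 tips 0.1734
turn units -0.0 shift units [-0.0862 -0.1211 -0.0146]
```

View pics/b4.png

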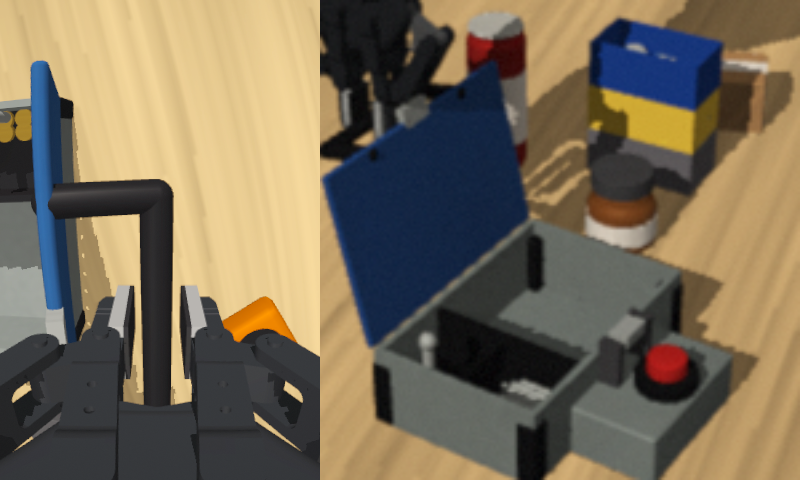

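{"method": "arm_command", "body": {
  "series": [
    [-0.55,[0.003,0.002,0],0],
    [-0.55,[0.003,0.002,0],0],
    [-0.55,[0.003,0.002,0],0],
    [-0.55,[0,0,0],0],
    [-0.55,[0,0,0],0],
    [-0.55,[0,0,0],0]
  ]
}}

```text
clock: 10.1
eef_pos: [0.6566, 0.1153, 0.3235]
orientation: [[0.971, -0.004, 0.237], [-0.237, 0.0, 0.971], [-0.004, -1.0, -0.001]]
ft_force: [-8.2, 2.2, 5.4]
finger_gap: 0.0196
```

{"method": "arm_command", "body": {
  "series": [
    [-0.55,[-0.006,-0.004,0],0],
    [-0.45,[0,0,0],0],
    [-0.45,[0,0,0],0],
    [-0.45,[0,-0.02,0],0],
    [-0.45,[0,-0.03,0],0],
    [-0.45,[0,-0.06,0],0],
    [-0.45,[0,-0.06,0],0]
  ]
}}

```text
clock: 10.8
eef_pos: [0.6542, 0.1156, 0.4295]
orientation: [[0.971, -0.001, 0.238], [-0.238, -0.0, 0.971], [-0.001, -1.0, -0.0]]
ft_force: [-0.1, -0.2, 0.1]
finger_gap: 0.0235
```

```bash
python3 -c "
from h import *
e=manip.snapshot('side')
cv2.imwrite('pics/b5.png',cv2.resize(e['color'][165:345,235:415],(480,480))[:,:,::-1])
go(.515,-.157,.42,-1.7213)
"
```

```text
t 10.85 pos [0.6557 0.1159 0.4371] yaw -0.2399 F [3.3 0.4 5.1] gap 0.0234 q6 0.4 tips 0.1734
turn units 0.9431 shift units [ 0.4849  0.0284 -0.1637]
```

View pics/b5.png

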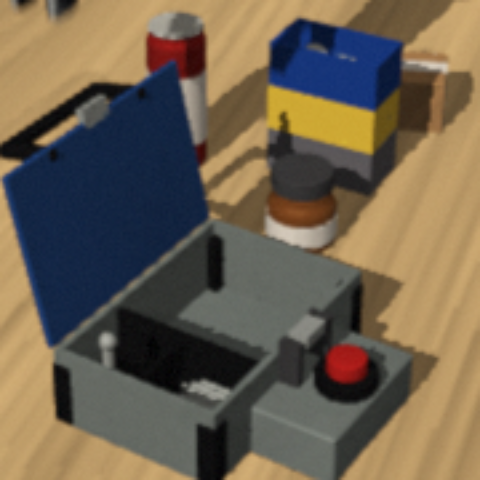

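{"method": "arm_command", "body": {
  "series": [
    [0.65,[0,0,0],0.0945],
    [0.65,[0,0,0],0.0945],
    [0.65,[0,0,0],0.0945],
    [0.65,[0,0,0],0.0945],
    [0.65,[0,0,0],0.0945],
    [0.65,[0,0,0],0.0945],
    [0.65,[0,0,0],0.0945],
    [0.65,[0,0,0],0.0945],
    [0.65,[0,0,0],0.0945],
    [0.65,[0,0,0],0.0945]
  ]
}}

```text
clock: 11.85
eef_pos: [0.6544, 0.1157, 0.4289]
orientation: [[-0.159, 0.001, 0.987], [-0.987, 0.0, -0.159], [-0.0, -1.0, 0.001]]
ft_force: [-0.7, 0.0, 0.6]
finger_gap: 0.0701
```

{"method": "arm_command", "body": {
  "series": [
    [0.65,[0.06,0,-0.055],0],
    [0.65,[0.06,0,-0.055],0],
    [0.65,[0.06,0,-0.053],0],
    [0.65,[0.075,0,0],0],
    [0.65,[0.075,0,0],0],
    [0.65,[0.075,0,0],0],
    [0.65,[0.08,0,0],0],
    [0.65,[0,0.01,0],0],
    [0.65,[0,0,0],0],
    [0.65,[0,0,0],0]
  ]
}}

```text
clock: 12.85
eef_pos: [0.5132, -0.1563, 0.4224]
orientation: [[-0.153, 0.0, 0.988], [-0.988, 0.0, -0.153], [-0.0, -1.0, 0.0]]
ft_force: [0.4, -0.0, 1.1]
finger_gap: 0.0704
```

```bash
python3 -c "
from h import *
go(.5289,-.157,.3,-1.7213)
d=manip.snapshot('wrist');np.savez('pics/w3.npz',**{k:d[k] for k in('mtx','R','t')});cv2.imwrite('pics/w3.png',d['color'][:,:,::-1])
"
```

```text
t 12.85 pos [ 0.5132 -0.1563  0.4224] yaw -1.724 F [ 0.4 -0.   1.1] gap 0.0704 q6 1.41 tips 0.1734
turn units -0.0017 shift units [-0.0029  0.2039  0.0261]
```

View pics/w3.png

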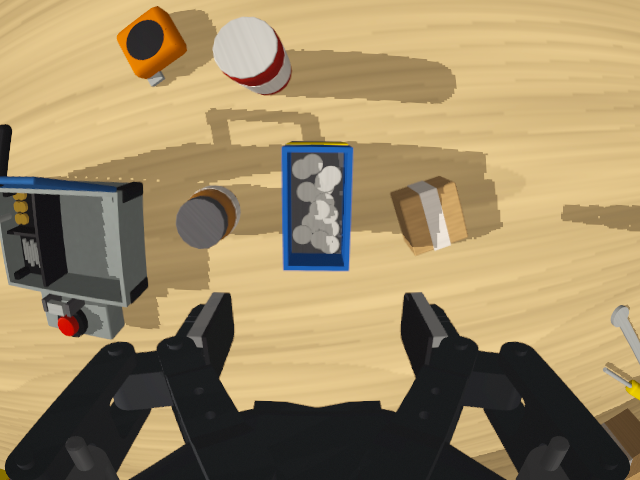

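```bash
python3 -c "
from h import *
c=cam('w3')
q=np.array([wray(c,p,.12) for p in [(283,147),(352,147),(349.5,270),(284,270)]]);print(q.round(4),q.mean(0))
print(np.linalg.norm(q[0]-q[1]),np.linalg.norm(q[0]-q[3]))
v=q[0]+q[1]-q[2]-q[3];print('yaw',np.arctan2(v[1],v[0]), [np.arctan2(*(a-b)[1::-1]) for a,b in((q[0],q[3]),(q[1],q[2]))])
print('yawshort',np.arctan2(*(q[1]-q[0])[1::-1])+np.pi/2,np.arctan2(*(q[2]-q[3])[1::-1])+np.pi/2)
print('jar',wray(c,(202,222),.065),'spray',wray(c,(247,47),.13),'carton',wray(c,(428,213),.05))
m=q.mean(0);go(m[0],m[1],.102+.155,-1.7213)
"
```

```text
[[ 0.576  -0.1414  0.12  ]
 [ 0.5684 -0.191   0.12  ]
 [ 0.474  -0.1766  0.12  ]
 [ 0.4819 -0.1255  0.12  ]] [ 0.52507826 -0.15862668  0.12      ]
0.05014969012306001 0.09549617727863054
yaw -0.15907820597770306 [np.float64(-0.1669666591824669), np.float64(-0.1511905792510669)]
yawshort -0.15299392777287824 -0.1533650890770213
jar [ 0.51934187 -0.04865093  0.065     ] spray [ 0.65213436 -0.12869537  0.13      ] carton [ 0.49150097 -0.26255621  0.05      ]
t 12.9 pos [ 0.5133 -0.156   0.4224] yaw -1.7231 F [ 1.1 -0.1  0.7] gap 0.0706 q6 1.41 tips 0.1734
turn units -0.0012 shift units [0.0014 0.2757 0.0201]
```

{"method": "arm_command", "body": {
  "series": [
    [0.65,[0.001,0.05,0.02],0],
    [0.65,[0,0.07,0],0],
    [0.65,[0,0.07,0],0],
    [0.65,[0,0.05,0],0],
    [0.65,[0,0.025,0],0],
    [0.65,[0,0.011,0],0],
    [0.65,[0,0,0],0],
    [0,[0,0,0],0],
    [0,[0,0,0],0],
    [0,[0,0,0],0],
    [0,[0,0,0],0]
  ]
}}

```text
clock: 14.0
eef_pos: [0.5256, -0.1595, 0.2583]
orientation: [[-0.153, 0.003, 0.988], [-0.988, -0.001, -0.153], [0.0, -1.0, 0.003]]
ft_force: [0.2, 2.0, 8.1]
finger_gap: 0.0512
```

{"method": "arm_command", "body": {
  "series": [
    [0,[0,-0.004,0],0],
    [0,[0,-0.006,0],0],
    [0,[0,-0.02,0],0],
    [0,[0,-0.04,0],0],
    [0,[0,-0.06,0],0],
    [0,[0,0,0],0]
  ]
}}

```text
clock: 14.6
eef_pos: [0.5263, -0.1599, 0.3394]
orientation: [[-0.153, 0.008, 0.988], [-0.988, -0.003, -0.153], [0.001, -1.0, 0.008]]
ft_force: [-0.1, -0.6, -1.6]
finger_gap: 0.0513
```

```bash
python3 -c "
from h import *
go(.62,-.34,.34,-1.7213)
for n in('scene','side'):
  e=manip.snapshot(n);cv2.imwrite('pics/%s6.png'%n,e['color'][:,:,::-1])
"
```

```text
t 14.6 pos [ 0.5263 -0.1599  0.3394] yaw -1.7243 F [-0.1 -0.6 -1.6] gap 0.0513 q6 1.41 tips 0.1734
turn units -0.0019 shift units [ 0.2734 -0.001   0.1994]
```

{"method": "arm_command", "body": {
  "series": [
    [0,[0.02,0,0.015],0],
    [0,[0.05,0,0.035],0],
    [0,[0.055,0,0.04],0],
    [0,[0.055,0,0.04],0],
    [0,[0.05,0,0.035],0],
    [0,[0.043,0,0.035],0],
    [0,[0,0.04,0],0],
    [0,[0,0.06,0],0],
    [0,[0,0.06,0],0],
    [0,[0,0.05,0],0],
    [0,[0,0.03,0],0],
    [0,[0,0,0],0]
  ]
}}

```text
clock: 15.9
eef_pos: [0.6169, -0.3392, 0.1861]
orientation: [[-0.153, -0.006, 0.988], [-0.988, 0.003, -0.153], [-0.002, -1.0, -0.007]]
ft_force: [0.8, 0.2, -3.5]
finger_gap: 0.0514
```

{"method": "arm_command", "body": {
  "series": [
    [0,[0,0.012,0],0],
    [0,[0,0.006,0],0],
    [0,[0,0,0],0]
  ]
}}

```text
clock: 16.2
eef_pos: [0.6187, -0.3397, 0.1805]
orientation: [[-0.153, 0.001, 0.988], [-0.988, -0.001, -0.153], [0.0, -1.0, 0.001]]
ft_force: [0.9, -0.3, -2.1]
finger_gap: 0.0514
```

{"method": "arm_command", "body": {
  "series": [
    [0,[0,0.003,0],0],
    [0,[0,0,0],0],
    [0,[0,0,0],0]
  ]
}}

```text
clock: 16.5
eef_pos: [0.6185, -0.3396, 0.1785]
orientation: [[-0.153, 0.001, 0.988], [-0.988, -0.0, -0.153], [0.0, -1.0, 0.001]]
ft_force: [0.1, -0.7, -1.6]
finger_gap: 0.0511
```

{"method": "arm_command", "body": {
  "series": [
    [0,[0,0.002,0],0],
    [0,[0,0,0],0],
    [0,[0,0,0],0]
  ]
}}

```text
clock: 16.8
eef_pos: [0.6185, -0.3395, 0.1783]
orientation: [[-0.153, 0.0, 0.988], [-0.988, -0.0, -0.153], [0.0, -1.0, 0.0]]
ft_force: [-3.7, 2.1, 7.0]
finger_gap: 0.051
```

{"method": "arm_command", "body": {
  "series": [
    [0.65,[0,0,0],0],
    [0.65,[0,0,0],0],
    [0.65,[0,-0.04,0],0],
    [0.65,[0,-0.07,0],0],
    [0.65,[0,-0.07,0],0],
    [0.65,[-0.055,0,-0.04],0],
    [0.65,[-0.055,0,-0.04],0],
    [0.65,[-0.055,0,-0.04],0],
    [0.65,[-0.055,0,-0.04],0],
    [0.65,[-0.05,0,-0.035],0],
    [0.65,[0,0,0],0]
  ]
}}

```text
clock: 17.9
eef_pos: [0.5253, -0.1584, 0.2845]
orientation: [[-0.15, -0.003, 0.989], [-0.989, 0.002, -0.15], [-0.001, -1.0, -0.003]]
ft_force: [0.5, -0.4, 0.2]
finger_gap: 0.0701
```

```bash
python3 -c "
from h import *
go(.5255,-.1590,.217,-1.7235)
d=manip.snapshot('wrist');np.savez('pics/w4.npz',**{k:d[k] for k in('mtx','R','t')});cv2.imwrite('pics/w4.png',d['color'][:,:,::-1])
m=cv2.inRange(cv2.cvtColor(d['color'],cv2.COLOR_RGB2HSV),(20,150,80),(32,255,255)); m[300:]=0
n,l,s,_=cv2.connectedComponentsWithStats(m);print(s[s[:,4]>300])
"
```

```text
t 17.9 pos [ 0.5253 -0.1584  0.2845] yaw -1.7216 F [ 0.5 -0.4  0.2] gap 0.0701 q6 1.41 tips 0.1734
turn units 0.0012 shift units [0.001  0.1124 0.0005]
[[     0      0    640    480 301615]
 [   262    169    111    131   5585]]
```

View pics/w4.png

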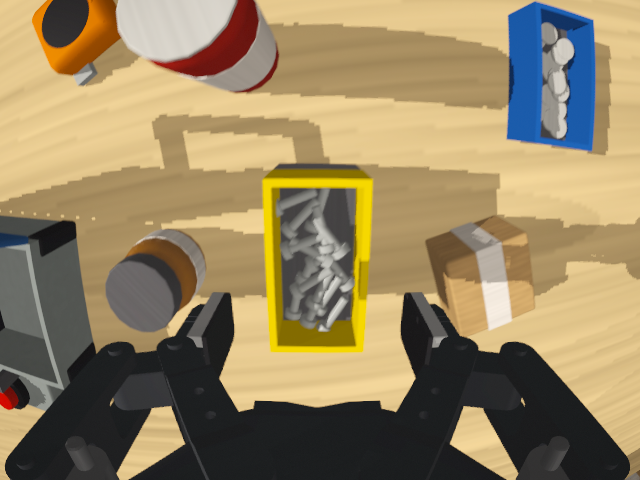

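```bash
python3 -c "
from h import *
c=cam('w4')
q=np.array([wray(c,p,.08) for p in [(263,180),(372,180),(363.5,351),(271,351)]]);print(q.round(4),q.mean(0))
print('yawshort',np.arctan2(*(q[1]-q[0])[1::-1]),np.arctan2(*(q[2]-q[3])[1::-1]))
"
```

```text
[[ 0.5771 -0.1406  0.08  ]
 [ 0.5694 -0.1915  0.08  ]
 [ 0.4754 -0.1773  0.08  ]
 [ 0.4832 -0.126   0.08  ]] [ 0.52625981 -0.15886042  0.08      ]
yawshort -1.7213624763150013 -1.721588752187769
```

{"method": "arm_command", "body": {
  "series": [
    [0.65,[0.001,0.03,0],0],
    [0.65,[0,0.04,0],0],
    [0.65,[0,0.025,0],0],
    [0.65,[0,0.015,0],0],
    [0.65,[0,0,0],0],
    [0,[0,0,0],0],
    [0,[0,0,0],0],
    [0,[0,0,0],0],
    [0,[0,0,0],0]
  ]
}}

```text
clock: 18.85
eef_pos: [0.5278, -0.1622, 0.2196]
orientation: [[-0.153, 0.002, 0.988], [-0.988, -0.001, -0.153], [0.0, -1.0, 0.002]]
ft_force: [-0.5, 0.5, 4.4]
finger_gap: 0.0513
```

{"method": "arm_command", "body": {
  "series": [
    [0,[0,-0.005,0],0],
    [0,[0,-0.01,0],0],
    [0,[0,-0.03,0],0],
    [0,[0,-0.06,0],0],
    [0,[0,-0.07,0],0],
    [0,[0,-0.015,0],0],
    [0,[0,0,0],0.04],
    [0,[0,0,0],0.011],
    [0,[0,0,0],0]
  ]
}}

```text
clock: 19.75
eef_pos: [0.5269, -0.162, 0.3319]
orientation: [[-0.231, -0.002, 0.973], [-0.973, 0.001, -0.231], [-0.0, -1.0, -0.002]]
ft_force: [-0.3, 0.1, -3.2]
finger_gap: 0.051
```

```bash
python3 -c "
from h import *
b=W(CASE,[[0,-.0325,.005]])[0];print(b)
go(b[0],b[1],.335,-1.803)
"
```

```text
[0.51809073 0.11505584 0.005     ]
t 19.75 pos [ 0.5269 -0.162   0.3319] yaw -1.8037 F [-0.3  0.1 -3.2] gap 0.051 q6 1.48 tips 0.1734
turn units -0.0005 shift units [-0.446  -0.0051 -0.1206]
```

{"method": "arm_command", "body": {
  "series": [
    [0,[-0.02,0,-0.03],0],
    [0,[-0.05,0,-0.04],0],
    [0,[-0.06,0,-0.04],0],
    [0,[-0.065,0,-0.03],0],
    [0,[-0.065,0,-0.01],0],
    [0,[-0.065,0,0],0],
    [0,[-0.06,0,0],0],
    [0,[-0.041,0,0.015],0],
    [0,[-0.02,0,0.014],0],
    [0,[0,0,0],0],
    [0,[0,0,0],0]
  ]
}}

```text
clock: 20.85
eef_pos: [0.5184, 0.1144, 0.332]
orientation: [[-0.231, -0.002, 0.973], [-0.973, -0.001, -0.231], [0.001, -1.0, -0.002]]
ft_force: [0.1, -0.2, -3.7]
finger_gap: 0.0513
```

```bash
python3 -c "
from h import *
b=W(CASE,[[0,-.0325,.005]])[0];print(b)
go(b[0],b[1],.19,-1.803)
for n in('side','scene'):
  e=manip.snapshot(n);cv2.imwrite('pics/%s7.png'%n,e['color'][:,:,::-1])
"
```

```text
[0.51809073 0.11505584 0.005     ]
t 20.85 pos [0.5184 0.1144 0.332 ] yaw -1.8039 F [ 0.1 -0.2 -3.7] gap 0.0513 q6 2.0 tips 0.1734
turn units -0.0006 shift units [-0.0009  0.2366 -0.0008]
```

{"method": "arm_command", "body": {
  "series": [
    [0,[-0.001,0.04,0],0],
    [0,[0,0.05,0],0],
    [0,[0,0.05,0],0],
    [0,[0,0.04,0],0],
    [0,[0,0.03,0],0],
    [0,[0,0.015,0],0],
    [0,[0,0,0],0],
    [0,[0,0,0],0]
  ]
}}

```text
clock: 21.75
eef_pos: [0.5191, 0.1152, 0.1983]
orientation: [[-0.232, 0.001, 0.973], [-0.973, 0.0, -0.232], [-0.0, -1.0, 0.001]]
ft_force: [-0.5, 0.1, -3.3]
finger_gap: 0.0513
```

{"method": "arm_command", "body": {
  "series": [
    [0,[0,0.01,0],0],
    [0,[0,0.004,0],0],
    [0,[0,0.003,0],0],
    [0,[0,0,0],0],
    [0,[0,0,0],0]
  ]
}}

```text
clock: 22.25
eef_pos: [0.5189, 0.1156, 0.1876]
orientation: [[-0.231, 0.0, 0.973], [-0.973, 0.0, -0.231], [-0.0, -1.0, 0.0]]
ft_force: [-0.2, 0.0, -3.2]
finger_gap: 0.0511
```

{"method": "arm_command", "body": {
  "series": [
    [0,[0,0.003,0],0],
    [0,[0,0.002,0],0],
    [0,[0,0,0],0],
    [0,[0,0,0],0]
  ]
}}

```text
clock: 22.65
eef_pos: [0.5189, 0.1156, 0.1846]
orientation: [[-0.231, 0.0, 0.973], [-0.973, 0.0, -0.231], [-0.0, -1.0, 0.0]]
ft_force: [-0.2, 0.1, -1.5]
finger_gap: 0.0513
```

{"method": "arm_command", "body": {
  "series": [
    [0,[0,0.002,0],0],
    [0,[0,0.001,0],0],
    [0,[0,0,0],0]
  ]
}}

```text
clock: 22.95
eef_pos: [0.5189, 0.1156, 0.1845]
orientation: [[-0.231, 0.0, 0.973], [-0.973, 0.0, -0.231], [-0.0, -1.0, 0.0]]
ft_force: [-6.8, -1.8, 21.9]
finger_gap: 0.0514
```

{"method": "arm_command", "body": {
  "series": [
    [0.45,[0,-0.002,0],0],
    [0.45,[0,0,0],0],
    [0.45,[0,0,0],0],
    [0.45,[0,-0.02,0],0],
    [0.45,[0,-0.04,0],0],
    [0.45,[0,-0.07,0],0],
    [0.45,[0,-0.07,0],0],
    [0.65,[0,-0.05,0],0],
    [0.65,[0,-0.03,0],-0.05],
    [0.65,[0,0,0],0]
  ]
}}

```text
clock: 23.95
eef_pos: [0.5196, 0.1157, 0.3553]
orientation: [[-0.153, 0.006, 0.988], [-0.988, 0.001, -0.153], [-0.002, -1.0, 0.006]]
ft_force: [-0.5, -0.5, 0.4]
finger_gap: 0.0706
```

```bash
python3 -c "
from h import *
go(.6185,-.3395,.36,-1.7213)
d=manip.snapshot('wrist');e=manip.snapshot('side')
a=cv2.resize(e['color'][165:345,235:415],(480,480));cv2.imwrite('pics/b8.png',np.hstack([d['color'][:,160:480],a])[:,:,::-1])
"
```

```text
t 23.95 pos [0.5196 0.1157 0.3553] yaw -1.7248 F [-0.5 -0.5  0.4] gap 0.0706 q6 1.92 tips 0.1734
turn units -0.0022 shift units [ 0.7254 -0.0078  0.2767]
```

View pics/b8.png

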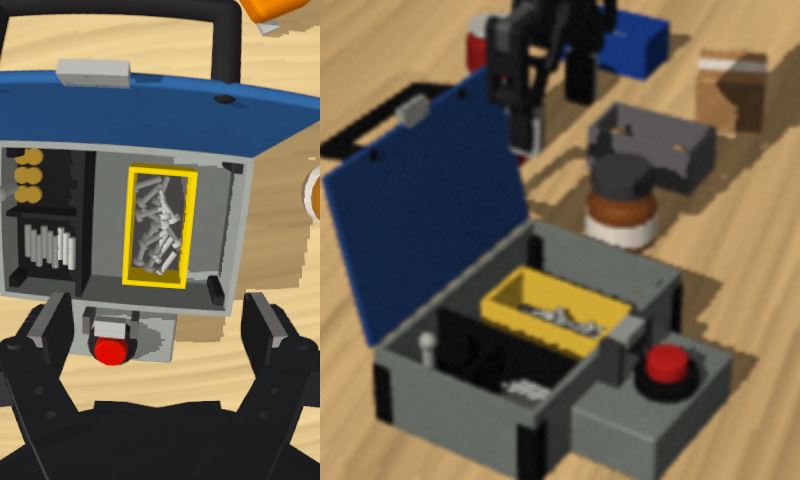

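{"method": "arm_command", "body": {
  "series": [
    [0.65,[0.06,0,0],0],
    [0.65,[0.07,0,0],0],
    [0.65,[0.07,0,0],0],
    [0.65,[0.07,0,0.02],0],
    [0.65,[0.07,0,0.03],0],
    [0.65,[0.07,0,0.029],0],
    [0.65,[0.043,0.04,0],0],
    [0.65,[0,0.07,0],0],
    [0.65,[0,0.07,0],0],
    [0.65,[0,0.003,0],0],
    [0.65,[0,0,0],0],
    [0.65,[0,0,0],0]
  ]
}}

```text
clock: 25.25
eef_pos: [0.5244, -0.1602, 0.2433]
orientation: [[-0.154, 0.001, 0.988], [-0.988, -0.0, -0.154], [0.0, -1.0, 0.002]]
ft_force: [0.0, 0.5, -0.3]
finger_gap: 0.0703
```

```bash
cat >> h.py <<'E'
def wproj(c,X):
    p=c["R"]@X+c["t"]; a=np.arctan2(np.hypot(p[0],p[1]),p[2]); return c["mtx"][:2,2]+c["mtx"][0,0]*a*p[:2]/np.hypot(p[0],p[1])
def rim(c,m,z,p0,w=.096,h=.052):
    "fit rectangle w x h at height z to a rim mask by best overlap (outer minus outside band)"
    from scipy.optimize import minimize
    u=np.linspace(-.5,.5,41); P=np.array([(x,y) for x in u*(w-.003) for y in u*(h-.003) if abs(x)>w/2-.004 or abs(y)>h/2-.004])
    O=np.array([(x,y) for x in u*(w+.006) for y in u*(h+.006) if abs(x)>w/2+.001 or abs(y)>h/2+.001])
    mf=cv2.GaussianBlur(m.astype(np.float32)/255,(0,0),1.5)
    def s(p,L):
        q=np.array([wproj(c,X) for X in W(p,np.c_[L,np.full(len(L),z)])],np.float32); return cv2.remap(mf,q[:,0].copy(),q[:,1].copy(),cv2.INTER_LINEAR).mean()
    f=lambda d:-(s(p0+d*[1,1,10],P)-s(p0+d*[1,1,10],O))
    best=min((minimize(f,np.array([a,b,0]),method="Nelder-Mead",options=dict(initial_simplex=np.array([[a,b,0],[a+.004,b,0],[a,b+.004,0],[a,b,.005]]))) for a in(-.005,0,.005) for b in(-.005,0,.005)),key=lambda r:r.fun)
    r=p0+best.x*[1,1,10]; print("rim",r.round(4),"score",round(-best.fun,2),"inner",round(s(r,P),2)); return r
E
python3 - <<'E'
from h import *
go(.5255,-.16,.2445,-1.7213)
d=manip.snapshot('wrist');hs=cv2.cvtColor(d['color'],cv2.COLOR_RGB2HSV);cv2.imwrite('pics/w9.png',d['color'][:,:,::-1])
# validate on w4 (yellow)
y=cv2.imread('pics/w4.png');ym=cv2.inRange(cv2.cvtColor(y,cv2.COLOR_BGR2HSV),(20,150,80),(35,255,255))
rim(cam('w4'),ym,.08,np.array([.526,-.159,-.151]))
m=cv2.inRange(hs,(0,0,40),(180,70,255))
rim(d,m,.04,np.array([.526,-.159,-.151]))
print(hs[150:360:15,318].tolist());print(hs[265,230:410:8].tolist())
E
```

```text
t 25.25 pos [ 0.5244 -0.1602  0.2433] yaw -1.7258 F [ 0.   0.5 -0.3] gap 0.0703 q6 1.41 tips 0.1734
turn units -0.0029 shift units [-0.0007 -0.0019  0.0017]
rim [ 0.5286 -0.1589 -0.1565] score 0.9 inner 1.0
rim [ 0.5276 -0.1579 -0.1624] score 0.93 inner 0.99
[[19, 102, 212], [20, 109, 168], [0, 14, 72], [23, 182, 228], [21, 188, 170], [0, 7, 70], [22, 186, 170], [0, 7, 70], [20, 145, 162], [21, 186, 129], [21, 186, 169], [22, 188, 170], [0, 14, 72], [0, 14, 73]]
[[19, 109, 175], [19, 107, 176], [19, 107, 176], [19, 107, 178], [176, 12, 155], [173, 13, 81], [0, 11, 71], [0, 7, 70], [20, 182, 125], [21, 185, 170], [21, 184, 173], [20, 181, 120], [170, 11, 71], [0, 4, 70], [8, 10, 103], [0, 9, 141], [0, 10, 107], [20, 109, 175], [19, 106, 175], [19, 108, 175], [19, 108, 175], [19, 108, 173], [19, 107, 172]]
```

{"method": "arm_command", "body": {
  "series": [
    [0.65,[0,-0.07,0],0],
    [0.65,[0.05,0,0.038],-0.003],
    [0.65,[0.055,0,0.04],0],
    [0.65,[0.055,0,0.04],0],
    [0.65,[0.055,0,0.04],0],
    [0.65,[0.056,0,0.041],0],
    [0.65,[0,0,0],0],
    [0.65,[0,0,0],0]
  ]
}}

```text
clock: 26.1
eef_pos: [0.6175, -0.3395, 0.2859]
orientation: [[-0.151, 0.002, 0.989], [-0.989, -0.001, -0.151], [0.001, -1.0, 0.002]]
ft_force: [-0.7, 0.2, 0.3]
finger_gap: 0.0705
```

```bash
python3 - <<'E'
from h import *
d=manip.snapshot('wrist');hs=cv2.cvtColor(d['color'],cv2.COLOR_RGB2HSV)
m=cv2.inRange(hs,(100,100,30),(125,255,255))
r=rim(d,m,.04,np.array([.6185,-.3395,-.155]))
go(.6185,-.3395,.1785,-1.7235)
E
```

```text
rim [ 0.619  -0.3395 -0.165 ] score 0.94 inner 0.97
t 26.15 pos [ 0.6171 -0.3386  0.2854] yaw -1.7213 F [ 0.1  0.3 -1.3] gap 0.0705 q6 1.2 tips 0.1734
turn units 0.0014 shift units [0.0012 0.1782 0.0025]
```

{"method": "arm_command", "body": {
  "series": [
    [0.65,[0.001,0.05,0.0025],0.001],
    [0.65,[0,0.06,0],0],
    [0.65,[0,0.04,0],0],
    [0.65,[0,0.018,0],0],
    [0.65,[0,0.008,0],0],
    [0.65,[0,0,0],0],
    [0,[0,0,0],0],
    [0,[0,0,0],0],
    [0,[0,0,0],0],
    [0,[0,0,0],0]
  ]
}}

```text
clock: 27.15
eef_pos: [0.6194, -0.3402, 0.1805]
orientation: [[-0.151, 0.003, 0.988], [-0.988, -0.001, -0.151], [0.001, -1.0, 0.003]]
ft_force: [-0.0, 2.0, 6.8]
finger_gap: 0.0511
```

{"method": "arm_command", "body": {
  "series": [
    [0,[0,-0.005,0],0],
    [0,[0,-0.01,0],0],
    [0,[0,-0.04,0],0],
    [0,[0,-0.06,0],0],
    [0,[0,-0.07,0],0],
    [0,[0,-0.03,0],0],
    [0,[0,0,0],0],
    [0,[0,0,0],0]
  ]
}}

```text
clock: 27.95
eef_pos: [0.6181, -0.3395, 0.3064]
orientation: [[-0.151, -0.001, 0.988], [-0.988, 0.001, -0.151], [-0.001, -1.0, -0.001]]
ft_force: [-0.8, 0.0, -3.1]
finger_gap: 0.0512
```

```bash
python3 - <<'E'
from h import *
go(.5271,-.1580,.31,-1.7215)
E
```

```text
t 27.95 pos [ 0.6181 -0.3395  0.3064] yaw -1.7227 F [-0.8  0.  -3.1] gap 0.0512 q6 1.2 tips 0.1734
turn units -0.0008 shift units [-0.2764 -0.0061 -0.1954]
```

{"method": "arm_command", "body": {
  "series": [
    [0,[-0.025,0,-0.018],0],
    [0,[-0.05,0,-0.036],0],
    [0,[-0.06,0,-0.042],0],
    [0,[-0.06,0,-0.042],0],
    [0,[-0.05,0,-0.035],0],
    [0,[-0.031,0,-0.022],0],
    [0,[0,0.03,0],0],
    [0,[0,0.05,0],0],
    [0,[0,0.03,0],0],
    [0,[0,0.012,0],0],
    [0,[0,0,0],0],
    [0,[0,0,0],0]
  ]
}}

```text
clock: 29.15
eef_pos: [0.5281, -0.1585, 0.234]
orientation: [[-0.151, -0.001, 0.988], [-0.988, 0.0, -0.151], [-0.0, -1.0, -0.001]]
ft_force: [0.3, -0.1, -2.6]
finger_gap: 0.0511
```

```bash
python3 - <<'E'
from h import *
go(.5271,-.1580,.2205,-1.7215)
E
```

```text
t 29.15 pos [ 0.5281 -0.1585  0.234 ] yaw -1.7228 F [ 0.3 -0.1 -2.6] gap 0.0511 q6 1.41 tips 0.1734
turn units -0.0008 shift units [-0.0005  0.0225 -0.0017]
```

{"method": "arm_command", "body": {
  "series": [
    [0,[0,0.01,-0.002],0],
    [0,[0,0.006,0],0],
    [0,[0,0.004,0],0],
    [0,[0,0.002,0],0],
    [0,[0,0,0],0],
    [0,[0,0,0],0]
  ]
}}

```text
clock: 29.75
eef_pos: [0.527, -0.1582, 0.2212]
orientation: [[-0.151, 0.0, 0.988], [-0.988, -0.0, -0.151], [0.0, -1.0, 0.0]]
ft_force: [-0.1, -0.4, -2.9]
finger_gap: 0.051
```

{"method": "arm_command", "body": {
  "series": [
    [0,[0,0.002,0],0],
    [0,[0,0.001,0],0],
    [0,[0,0,0],0],
    [0,[0,0,0],0]
  ]
}}

```text
clock: 30.15
eef_pos: [0.527, -0.1583, 0.2205]
orientation: [[-0.151, 0.001, 0.988], [-0.988, -0.0, -0.151], [0.0, -1.0, 0.001]]
ft_force: [-4.5, 1.1, 9.2]
finger_gap: 0.0511
```

{"method": "arm_command", "body": {
  "series": [
    [0.6,[0,-0.001,0],0],
    [0.6,[0,0,0],0],
    [0.6,[0,0,0],0],
    [0.6,[0,-0.03,0],0],
    [0.6,[0,-0.05,0],0],
    [0.6,[0,-0.026,0],0],
    [0.6,[0,0,0],0],
    [0.6,[0,0,0],0]
  ]
}}

```text
clock: 30.95
eef_pos: [0.5268, -0.1582, 0.2834]
orientation: [[-0.151, 0.0, 0.988], [-0.988, -0.0, -0.151], [0.0, -1.0, 0.0]]
ft_force: [0.1, 0.5, -0.3]
finger_gap: 0.0683
```

```bash
python3 - <<'E'
from h import *
go(.5271,-.1580,.35,-1.7215)
d=manip.snapshot('wrist');hs=cv2.cvtColor(d['color'],cv2.COLOR_RGB2HSV);cv2.imwrite('pics/w10.png',d['color'][:,:,::-1])
rim(d,cv2.inRange(hs,(100,100,30),(125,255,255)),.08,np.array([.527,-.158,-.155]))
s=manip.snapshot('side');cv2.imwrite('pics/side10.png',s['color'][:,:,::-1])
# lid unchanged since b5? compare lid + bystanders colours in side view against side7
a=cv2.imread('pics/side7.png').astype(int);b=s['color'][:,:,::-1].astype(int)
for n,(x0,y0,x1,y1) in dict(lid=(237,195,290,275),jar=(333,222,362,258),tape=(238,222,276,254)).items(): print(n,np.abs(a-b)[y0:y1,x0:x1].mean().round(2))
E
```

```text
t 30.95 pos [ 0.5268 -0.1582  0.2834] yaw -1.7226 F [ 0.1  0.5 -0.3] gap 0.0683 q6 1.41 tips 0.1734
turn units -0.0007 shift units [-0.0004 -0.1111  0.0004]
rim [ 0.5274 -0.1586 -0.1647] score 0.91 inner 0.98
lid 2.25
jar 24.03
tape 2.05
```

{"method": "arm_command", "body": {
  "series": [
    [0.6,[0,-0.06,0],0],
    [0.6,[0,-0.08,0],0],
    [0.6,[0,-0.08,0],0],
    [0.6,[0,-0.04,0],0],
    [0.6,[0.08,0,0],0],
    [0.6,[0.08,0,0],0],
    [0.6,[0.08,0,0],0],
    [0.6,[0.08,0,0],0],
    [0.6,[0,0,0],0],
    [0.6,[0,0,0],0]
  ]
}}

```text
clock: 32.05
eef_pos: [0.4973, -0.349, 0.4379]
orientation: [[-0.154, -0.002, 0.988], [-0.988, 0.002, -0.154], [-0.002, -1.0, -0.002]]
ft_force: [-0.5, 0.4, 0.5]
finger_gap: 0.0683
```

```bash
python3 - <<'E'
from h import *
for v,rs in dict(side=dict(jar=(333,222,362,258),spray=(288,168,314,230),tape=(238,224,276,254)),scene=dict(jar=(250,252,288,298),spray=(275,298,316,372),tape=(346,300,396,345),carton=(122,328,186,386))).items():
  a=cv2.imread(f'pics/{v}0.png');b=manip.snapshot(v)['color'][:,:,::-1].copy();cv2.imwrite(f'pics/{v}11.png',b)
  for n,(x0,y0,x1,y1) in rs.items():
    r=cv2.matchTemplate(b[y0-12:y1+12,x0-12:x1+12],a[y0:y1,x0:x1],cv2.TM_CCOEFF_NORMED);_,mx,_,l=cv2.minMaxLoc(r);print(v,n,round(mx,3),(l[0]-12,l[1]-12))
a=cv2.imread('pics/side7.png');b=cv2.imread('pics/side11.png');f=lambda i:cv2.inRange(cv2.cvtColor(i[185:300,230:300],cv2.COLOR_BGR2HSV),(105,100,30),(125,255,255));print('lid px',(f(a)>0).sum(),(f(b)>0).sum())
go(0,0,0)
E
```

```text
side jar 0.82 (0, 1)
side spray 0.3 (0, 0)
side tape 0.417 (-9, 1)
scene jar 0.96 (0, 0)
scene spray 0.965 (0, 0)
scene tape 1.0 (0, 0)
scene carton 0.824 (1, 0)
lid px 3830 4024
t 32.15 pos [ 0.4978 -0.3473  0.4384] yaw -1.7223 F [-0.3 -0.1  1. ] gap 0.068 q6 1.09 tips 0.1734
turn units -0.0 shift units [-0.4469  0.7307 -0.9075]
```

```bash
python3 -c "
from rig import manip
print(manip.close_job())"
```

```text
the job is handed in; nothing more can be done
None
```

The job is handed in at about 32 s on the robot clock. No verdict came back, so the results below rest on my own checks.

- **Lid:** I pressed the button and the lid popped up. I led it back inside loosely closed fingers (a 19 mm gap around the 12 mm bar) until the force showed it against its stop. Pictures taken after letting go show it standing open, and a pixel check at the end agreed.
- **Yellow tray:** It is in the empty compartment. The bottom touched at the expected height, and a picture shows it lying flat, roughly in the middle.
- **Blue tray:** It is back on the grey tray. The wrist camera puts the two centres about 1 mm apart and the sides within about 0.01 rad, and it touched down at the expected height.
- **Grey tray:** It measured where the stack stood at the start, within about 2 mm.
- **Bystanders:** Matching the final scene view against the first picture gave no shift for the jar, spray can and tape measure, and 1 pixel for the carton.

Two checks were weaker. The side-view match of the spray can and tape measure failed (scores 0.30 and 0.42), most likely because the open lid now hides them. The carton's scene match was only 0.82, perhaps from changed shadows. I did not view the last pictures because the viewing limit was used up, so the final state was checked by numbers only.

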